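# Unlatch the filter hatch of the nail desk's dust extractor

## Robot

A 6-joint arm with a two-finger parallel gripper is mounted at the origin on the work surface. World frame = base frame: x ahead of the robot, y to its left, z up, the work surface at z = 0. Lengths are in m, angles in rad, forces in N, time in s.
With the tool pointing down it reaches from about 0.25 to 0.775 m from the base axis. Payload 4 kg.
Tool frame: the origin (TCP) lies at the very end of the fingers, on their centre line; the grasp point (between the pads) lies 19 mm behind it; z points along the fingers, y is the line along which they close (so a half turn about z gives the same grasp; the last joint's range is limited). The gripper opens to 94 mm and grips with 3 to 60 N. Pads are 16 mm wide; open, the fingers measure 119 mm over their backs; the gripper's body (75 mm by 177 mm) begins 78 mm behind the grasp point.
Start: joints at [-1.448, 0.087, 1.371, -0, 1.684, -0.103], TCP at [0.123, -0.536, 0.206] pointing down, gripper open.
Joint ranges: [-3.1, 3.1], [-0.76, 2.03], [0.27, 2.55], [-1.08, 4.22], [0.17, 2.65], [-2.57, 2.57]. Speed limits (rad/s): [2.79, 2.79, 3.14, 3.14, 3.14, 3.14].

## Interface

Orientations are given as [roll, pitch, yaw] about the fixed x, y, z axes, in that order (R = Rz(yaw) Ry(pitch) Rx(roll)).
In Python, from bench import robot gives the robot as it stands. The module is installed in compiled form; this text tells all that it offers.
- The arm moves only by the tool move_arm, never from a script. Its argument "deltas" is one flat list of numbers, 7 for each row, row after row: the turn, a rotation vector about the tool's x, y, z in rad, then the shift along the tool's x, y, z in cm, then the closure, from -1 (fully open) to 1 (shut). A call has 1 to 8 rows; each row is the pose to reach, as a shift and turn from the pose commanded when the call began, along the tool's axes at that moment; what a row does not reach only later rows make up. A row lasts 1/10 s, in which the tool goes at most 50 mm and 8.59 degrees, less where a joint would pass 70% of its speed; a pose out of reach is approached as far as the arm can. A call with a gripper value outside its range is refused whole. The fingers move at their own pace and stop on an object; the grip force is fixed at half the most. Time passes only in rows, so rows that repeat a pose let the fingers close. It gives the time, the measured TCP pose, the force, the opening and the grip force at its end, in the units of the state.
- robot.get_obs(): the state, without advancing time (a new reading comes with each control period).
- robot.snapshot(name): name is "scene" or "top" or "wrist"; returns a dict with "image" (384x512x3 uint8, red, green, blue), "depth" (384x512 float32, m along the optical axis (not along the pixel's ray), 0 where there is no reading), "fov_y" (degrees; the focal length in pixels is half the picture's height over the tangent of half this angle, whatever the lens; pixels are square), "cx", "cy" (the principal point, pixels), "origin" and "orientation" of the camera in the world; the wrist camera has in their place "T_tool_cam" (4x4, takes a point from camera to tool coordinates, whose origin is the TCP and whose axes are the flange's). Camera axes: x right, y up, looking along -z (the intrinsics and any distortion apply to the point x, -y, -z); pixel columns grow to the right and rows downward; lengths in m; the calibration is good to about 2 mm. A picture is of the moment at which its call begins: read the wrist's pose just before it.
- robot.close_job(): hands the job in; it is judged then, once.
The state is a dict: "time": time; "joint_positions": joint angles; "qvel": joint speeds; "joint_torque": joint torques, N m; "tool_pos": TCP position; "ee_rot": TCP orientation; "wrist_force": force on the tool from outside, world axes, zero at the start; "wrist_torque": the same for the moment, N m; "width": finger opening in m; "finger_force": force on a finger pad.
Only numpy, scipy, OpenCV 4.12 (cv2) and the standard library are available. Lean on these libraries where they do the work, as an engineer would, in place of code of your own. Each camera call takes 0.05 s, during which the arm holds its last target. There are 200 camera calls.

## Task

Unlatch the filter hatch of the dust extractor, the grey unit with the round slotted grille in its top: press its release button so that the T-handle pops out, then turn the handle clockwise, seen from above, right round to its stop and let go. Leave the other grey unit, the plain case with the same latch, untouched.

Things in the scene. Friction and masses are not known exactly. Their poses are not given: they have to be found in the camera images.
- extractor: Grey steel box 240 x 240 x 90 mm, fixed; origin centre of underside, z up. In its x, y axes, mm: round slotted grille 130 wide, flat in the top, at (45, 0); T-handle axis at (-70, -45); round steel release button 28 wide at (-70, 45), top 112 above the desk, in a collar 38 wide, 100 high. Button springs back; travel 8, frees the handle once 5 down; 2 N to start, 5 N fully down.
- extractor_pop (a joint): T-handle's rise, m: 0 stowed, 0.028 out. Steel bar 90 long, 16 wide, 16 tall; stowed its top is flush with a black frame (116 x 40 mm, top 108 mm above the desk) and it cannot be gripped or turned. Out, its underside is 120 and its top 136 mm above the desk. Once freed, a 5 to 8 N spring drives it out; it stays out, giving a little if leaned on.
- extractor_turn (a joint): Turn of the T-handle about its vertical axis (middle of the bar), rad: 0 as it stands, bar along the extractor's y axis; grows clockwise seen from above; stop at 1.4 (80 degrees), unlatched. Light friction, about 0.1 Nm; stays where it is left.
- case: Instrument case, fixed, not to be touched: a grey box of the same size with the same frame, T-handle and button in the same places, but a plain top without grille. Origin centre of underside; axes as for the extractor.

How it is judged:
By the outcome, as a careful person would: the job done as asked, in the order asked, and still so for the second after the job is handed in, with the robot touching nothing.
It also fails if it takes over 42 s, if anything falls off the work surface, if the arm or the gripper's body presses on something with over 40 N, if the wrist force passes 120 N, or if a joint passes its speed limit or range.

## Working session

There is one attempt and no reset: what is moved stays moved. The work goes in short steps, Python scripts to look and compute and a tool call to move; the robot and the scene stay as the last step left them, time stands still between calls to the robot, and variables do not carry over. Pictures are saved under pics/ and viewed, at most 10 in all, crops included, and the job is handed in when it is done.

Besides the shell and the picture viewer there is one more tool, called after "Request:" in YAML: its name, and indented under it one key for each argument. move_arm: Moves the arm, as the interface text tells. Its arguments: {"type":"object","properties":{"deltas":{"type":"array","items":{"type":"number"}}},"required":["deltas"]}

```bash
mkdir -p pics
cat > h.py <<'E'
import numpy as np,cv2
from bench import robot
def snap(n,f):
    o=robot.get_obs(); s=robot.snapshot(n); cv2.imwrite(f'pics/{f}.png',s['image'][:,:,::-1])
    np.savez(f'{f}.npz',**{k:v for k,v in s.items()},tp=o['tool_pos'],tr=o['ee_rot']); return s
E
python3 - <<'E'
from h import *
for n in('top','scene'):
    s=snap(n,n+'1'); print({k:v for k,v in s.items() if k not in('image','depth')})
print(robot.get_obs())
a=cv2.imread('pics/top1.png');b=cv2.imread('pics/scene1.png')
E
```

```text
{'fov_y': 42.153336251266026, 'cx': 249.89165433106535, 'cy': 182.78764580152446, 'origin': array([ 0.43278919, -0.01344709,  1.15801105]), 'orientation': array([ 0.13326146, -0.0101074 , -1.5569303 ])}
{'fov_y': 47.529563708088716, 'cx': 260.6680169149909, 'cy': 192.51488540538148, 'origin': array([ 1.08849752, -0.23932901,  0.72507097]), 'orientation': array([ 0.74750588, -0.00477111,  1.23883368])}
{'time': 0.1, 'joint_positions': array([-1.44810722e+00,  8.78659658e-02,  1.37208095e+00, -1.10805602e-05,
        1.68362406e+00, -1.03084335e-01]), 'qvel': array([-2.11019644e-04, -1.97211424e-03, -3.54792256e-03, -1.76134422e-04,
       -8.04345183e-05,  1.76942082e-04]), 'joint_torque': array([ 1.16166684e-03, -3.41250193e+01, -3.03302300e+01,  7.19684246e-02,
        3.04535881e-02, -9.41901158e-05]), 'tool_pos': array([ 0.12306196, -0.53554468,  0.20444076]), 'ee_rot': array([-3.13962370e+00, -1.92618776e-04,  2.25772012e-01]), 'wrist_force': array([0.49888415, 0.57217029, 0.61699443]), 'wrist_torque': array([-0.01392165,  0.05078586,  0.00963609]), 'finger_force': 0.0, 'width': 0.0935474423516163}
```

View pics/top1.png

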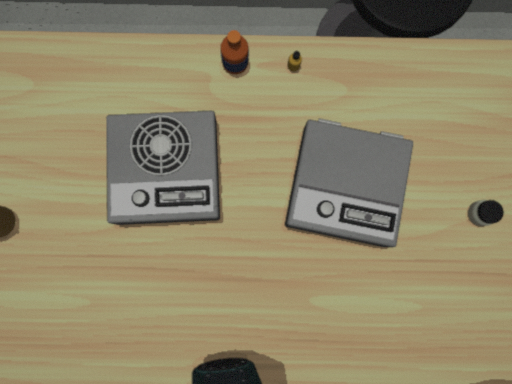

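View pics/scene1.png

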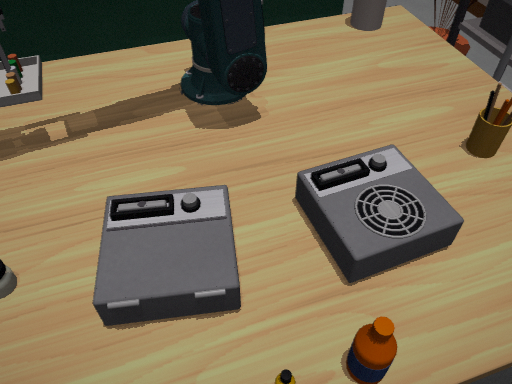

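The top view shows the extractor at the left: grille at (161,145), button at (140,198) and handle at (182,196). The plain case is at the right, with its button at (326,209). The scene view agrees with this. Next I cast rays onto the known heights.

```bash
cat >> h.py <<'E'
from scipy.spatial.transform import Rotation as R
def cam(d):
    if 'T_tool_cam' in d:
        Tt=np.eye(4);Tt[:3,:3]=R.from_euler('xyz',d['tr']).as_matrix();Tt[:3,3]=d['tp'];T=Tt@d['T_tool_cam'];return T[:3,:3],T[:3,3]
    return R.from_euler('xyz',d['orientation']).as_matrix(),np.array(d['origin'])
def ray(d,u,v,z):
    Rm,o=cam(d); f=192/np.tan(np.radians(float(d['fov_y']))/2)
    r=Rm@np.array([(u-d['cx'])/f,-(v-d['cy'])/f,-1]); return o+r*(z-o[2])/r[2]
E
python3 - <<'E'
from h import *
d=dict(np.load('top1.npz')); im=d['image']; g=cv2.cvtColor(im,cv2.COLOR_RGB2GRAY)
# black frame: dark outer contour
m=np.zeros_like(g); m[180:212,150:216]=(g[180:212,150:216]<60)*255
c=max(cv2.findContours(m,0,2)[0],key=cv2.contourArea); print(cv2.minAreaRect(c))
fr=cv2.minAreaRect(c)[0]
P={'frame':ray(d,*fr,.108),'button':ray(d,140,197.5,.112),'grille':ray(d,161,145,.09)}
for k,v in P.items(): print(k,v)
loc=np.array([[-.07,-.045],[-.07,.045],[.045,0]]); W=np.array([P[k][:2] for k in P])
a=loc-loc.mean(0);b=W-W.mean(0)
th=np.arctan2((a[:,0]*b[:,1]-a[:,1]*b[:,0]).sum(),(a*b).sum());M=np.array([[np.cos(th),-np.sin(th)],[np.sin(th),np.cos(th)]])
t=W.mean(0)-M@loc.mean(0);print('yaw',th,'org',t,'fit',loc@M.T+t)
E
```

```text
((181.73585510253906, 195.92453002929688), (18.06988525390625, 53.2540397644043), 87.51044464111328)
frame [0.54344848 0.12172627 0.108     ]
button [0.53838121 0.20885082 0.112     ]
grille [0.65631015 0.17278495 0.09      ]
yaw 0.06279160306831853 org [0.61098421 0.16977444] fit [[0.54394592 0.1204706 ]
 [0.53829839 0.21029323]
 [0.65589552 0.17259821]]
```

```bash
cat >> h.py <<'E'
def delta(p,yaw,o=None):
    o=o or robot.get_obs(); A=R.from_euler('xyz',o['ee_rot'])
    print('rot',np.round((A.inv()*R.from_euler('xyz',[np.pi,0,yaw])).as_rotvec(),4),'cm',np.round(A.inv().apply(np.array(p)-o['tool_pos'])*100,2))
E
python3 -c "
from h import *
delta([.52,.165,.26],1.634)"
```

```text
rot [-0.0015 -0.0015 -1.4082] cm [ 54.37 -59.4   -5.43]
```

Request:
move_arm:
  deltas: [0,0,-1.408,54.4,-59.4,-5.4,1,0,0,-1.408,54.4,-59.4,-5.4,1,0,0,-1.408,54.4,-59.4,-5.4,1,0,0,-1.408,54.4,-59.4,-5.4,1,0,0,-1.408,54.4,-59.4,-5.4,1,0,0,-1.408,54.4,-59.4,-5.4,1,0,0,-1.408,54.4,-59.4,-5.4,1,0,0,-1.408,54.4,-59.4,-5.4,1]

```text
time: 0.9
tool_pos: [0.3202, -0.1869, 0.2321]
ee_rot: [3.141, 0.0, 1.431]
wrist_force: [1.2, -0.8, -0.7]
width: 0.0332
finger_force: 0.0
```

```bash
python3 -c "
from h import *
o=robot.get_obs();print(o['tool_pos'],o['ee_rot'],o['joint_positions'])
delta([.52,.165,.26],1.634)"
```

```text
[ 0.32021817 -0.186867    0.23207465] [3.14133007e+00 7.06456429e-05 1.43122899e+00] [-6.81577313e-01 -3.25328130e-01  1.68816247e+00  7.65837303e-05
  1.77849692e+00 -5.41994184e-01]
rot [ 3.000e-04  1.000e-04 -2.028e-01] cm [37.62 14.89 -2.79]
```

Request:
move_arm:
  deltas: [0,0,-0.203,37.6,14.9,-2.8,1,0,0,-0.203,37.6,14.9,-2.8,1,0,0,-0.203,37.6,14.9,-2.8,1,0,0,-0.203,37.6,14.9,-2.8,1,0,0,-0.203,37.6,14.9,-2.8,1,0,0,-0.203,37.6,14.9,-2.8,1,0,0,-0.203,37.6,14.9,-2.8,1,0,0,-0.203,37.6,14.9,-2.8,1]

```text
time: 1.7
tool_pos: [0.5194, 0.1591, 0.2594]
ee_rot: [-3.141, 0.001, 1.629]
wrist_force: [0.2, -0.2, 0.6]
width: 0.0005
finger_force: 0.0
```

Request:
move_arm:
  deltas: [0,0,0,0,0,0,1,0,0,0,0,0,0,1,0,0,0,0,0,0,1]

```text
time: 2.0
tool_pos: [0.5185, 0.156, 0.2596]
ee_rot: [-3.141, 0.001, 1.628]
wrist_force: [0.4, -0.0, 0.1]
width: 0.0006
finger_force: 0.0
```

```bash
python3 -c "
from h import *
s=snap('wrist','w1');print(s['T_tool_cam'],s['fov_y'],s['cx'],s['cy']);o=robot.get_obs();print(o['tool_pos'],o['ee_rot'],o['qvel'])"
```

```text
[[-6.28036357e-04  9.68075961e-01  2.50656216e-01  7.20602344e-02]
 [ 9.99999802e-01  5.95652145e-04  2.05060583e-04 -5.75896268e-04]
 [ 4.92103081e-05  2.50656295e-01 -9.68076143e-01 -1.78616084e-01]
 [ 0.00000000e+00  0.00000000e+00  0.00000000e+00  1.00000000e+00]] 70.0711599949145 259.52971524521996 189.46011752263797
[0.51850601 0.15571563 0.26004077] [3.14153741e+00 5.24347447e-04 1.62721194e+00] [-0.01092937 -0.01134726  0.00011734  0.00256221 -0.0012028   0.00197762]
```

View pics/w1.png

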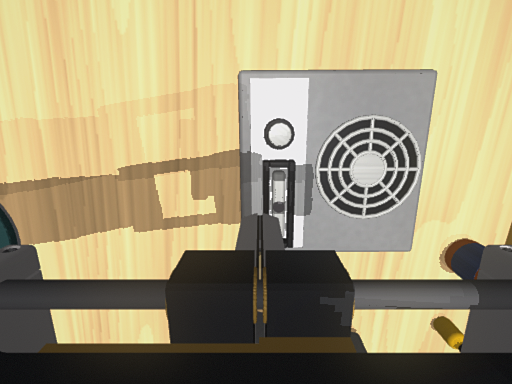

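The wrist view shows the extractor: button at (279,133), grille hub at (369,169), and the frame from (279,160) down to (279,247), partly hidden by the fingers. I'll refine these positions.

Run:
```python
from h import *
d=dict(np.load('w1.npz')); g=cv2.cvtColor(d['image'],cv2.COLOR_RGB2GRAY)
roi=g[110:156,256:302]
n,l,s,c=cv2.connectedComponentsWithStats((roi<70).astype(np.uint8))
for i in range(1,n):
    if s[i,4]>30: print('dark',s[i],c[i]+[256,110])
k=max(cv2.findContours((roi<70).astype(np.uint8),0,2)[0],key=cv2.contourArea)
(u,v),r=cv2.minEnclosingCircle(k);u+=256;v+=110;print('collar',u,v,r,ray(d,u,v,.1))
print('button',[ray(d,a,b,.112) for a,b in[(279.5,133)]])
print('hub',ray(d,369,168.5,.09))
fr=(g[155:250,255:300]<60).astype(np.uint8); ys,xs=np.nonzero(fr[:60]);print('frame cols',xs.min()+255,xs.max()+255,'top row',ys.min()+155)
u0,u1=xs.min()+255,xs.max()+255
for v in(ys.min()+155,):print('frame top mid',ray(d,(u0+u1)/2+.5,v,.108),[ray(d,u,v,.108) for u in(u0,u1+1)])
```

```text
dark [  9   9  29  30 145] [277.73793103 135.84137931]
collar 278.5425968170166 133.504056930542 14.946820259094238 [0.53762617 0.2115911  0.1       ]
button [array([0.53785873, 0.21281536, 0.112     ])]
hub [0.65786855 0.17358844 0.09      ]
frame cols 263 294 top row 160
frame top mid [0.53994567 0.18059321 0.108     ] [array([0.52058865, 0.17949638, 0.108     ]), array([0.55930068, 0.18168994, 0.108     ])]
```

```bash
python3 -c "
from h import *
delta([.538,.2115,.130],1.634)"
```

```text
rot [ 0.0001  0.0005 -0.0068] cm [ 5.47  2.26 13.  ]
```

Request:
move_arm:
  deltas: [0,0,-0.007,5.5,2.3,4,1,0,0,-0.007,5.5,2.3,8,1,0,0,-0.007,5.5,2.3,11,1,0,0,-0.007,5.5,2.3,13,1,0,0,-0.007,5.5,2.3,13,1,0,0,-0.007,5.5,2.3,13,1,0,0,-0.007,5.5,2.3,13,1]

```text
time: 2.75
tool_pos: [0.5401, 0.2127, 0.1326]
ee_rot: [3.137, -0.001, 1.634]
wrist_force: [0.7, 0.7, -0.0]
width: 0.0003
finger_force: 0.0
```

```bash
python3 -c "
from h import *
delta([.538,.2115,.106],1.634);s=snap('wrist','w2')"
```

```text
rot [ 0.0045 -0.0009  0.0005] cm [-0.11 -0.23  2.66]
```

View pics/w2.png

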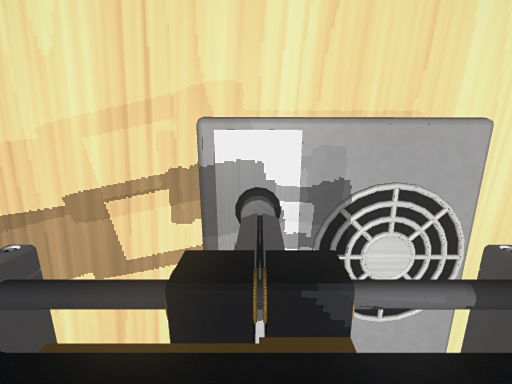

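The closed fingertips sit over the button: collar centre is near (258,208) and the fingers' centre line near column 260. I'll press now, in steps.

Request:
move_arm:
  deltas: [0,0,0,-0.1,-0.2,1,1,0,0,0,-0.1,-0.2,1.7,1,0,0,0,-0.1,-0.2,2.2,1,0,0,0,-0.1,-0.2,2.5,1,0,0,0,-0.1,-0.2,2.7,1,0,0,0,-0.1,-0.2,2.7,1,0,0,0,-0.1,-0.2,2.7,1]

```text
time: 3.5
tool_pos: [0.537, 0.212, 0.1042]
ee_rot: [3.141, 0.0, 1.636]
wrist_force: [-2.2, -1.0, 6.8]
width: 0.0005
finger_force: 3.8
```

```bash
python3 -c "
from h import *
o=robot.get_obs();print(o['tool_pos'],o['wrist_force']);s=snap('scene','s2');i=cv2.imread('pics/s2.png')[100:300,250:500];cv2.imwrite('pics/s2c.png',cv2.resize(i,None,fx=3,fy=3))"
```

```text
[0.53696232 0.21201939 0.10424908] [-2.16468594 -1.00336015  6.8447528 ]
```

View pics/s2c.png

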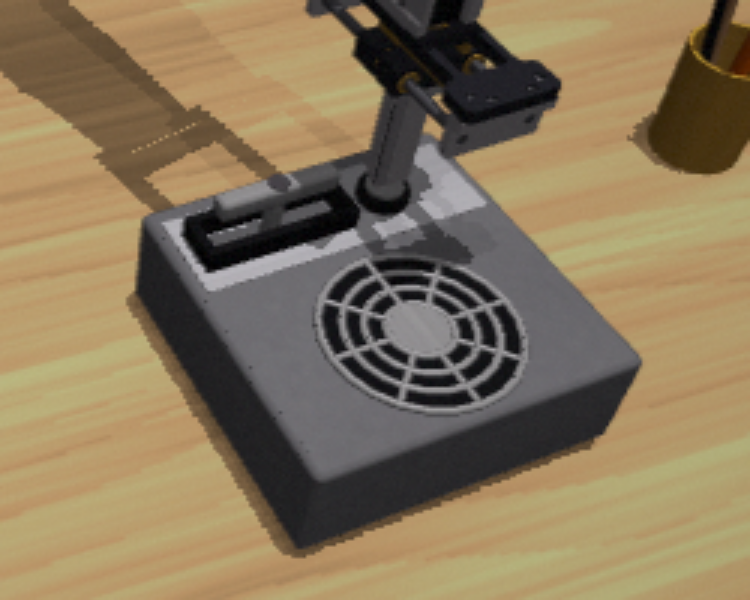

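The handle has popped out: its bar stands above the frame at about (280,190) in the crop, while the fingers hold the button down. I'll lift, half-open and move over the handle.

Request:
move_arm:
  deltas: [0,0,0,0,0,-4,1,0,0,0,0,0,-8,1,0,0,0,-3,0,-9,0,0,0,0,-7,-0.6,-9,0,0,0,0,-9,-0.6,-9,0,0,0,0,-9,-0.6,-9,0,0,0,0,-9,-0.6,-9,0,0,0,0,-9,-0.6,-9,0]

```text
time: 4.35
tool_pos: [0.5365, 0.1228, 0.1923]
ee_rot: [-3.141, -0.0, 1.637]
wrist_force: [1.5, -0.1, -0.5]
width: 0.0447
finger_force: 0.0
```

```bash
python3 -c "
from h import *
o=robot.get_obs();print(o['tool_pos'],o['ee_rot'],o['joint_positions'],o['width']);delta([.5437,.122,.114],1.634);s=snap('wrist','w3')"
```

```text
[0.53651726 0.12283337 0.19225507] [-3.14070772e+00 -4.89008066e-04  1.63679004e+00] [1.21706002e-01 9.16530255e-02 1.39201342e+00 5.39612528e-04
 1.65878252e+00 5.57592632e-02] 0.044730753180745514
rot [-0.0009 -0.0005  0.0028] cm [-0.13  0.72  7.82]
```

View pics/w3.png

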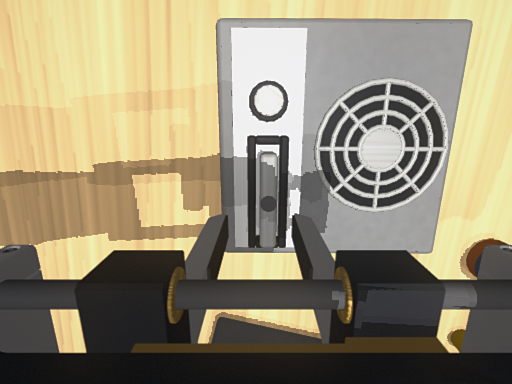

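The raised bar runs from (267,152) to (268,248), with its hub dot at (268,204). I'll check the axis with this view.

```bash
python3 -c "
from h import *
d=dict(np.load('w3.npz'))
for p in[(267.5,152),(268.5,204),(268.5,247)]:print(ray(d,*p,.136))"
```

```text
[0.5397384  0.16752612 0.136     ]
[0.5440171  0.12110833 0.136     ]
[0.54711761 0.07903543 0.136     ]
```

Request:
move_arm:
  deltas: [0,0,0,-0.2,0.7,2,0,0,0,0,-0.2,0.7,4,0,0,0,0,-0.2,0.7,6,0,0,0,0,-0.2,0.7,7,0,0,0,0,-0.2,0.7,7.5,0,0,0,0,-0.2,0.7,7.8,0,0,0,0,-0.2,0.7,7.8,0]

```text
time: 5.1
tool_pos: [0.5441, 0.1206, 0.1153]
ee_rot: [3.141, 0.0, 1.636]
wrist_force: [0.1, -0.1, -0.6]
width: 0.047
finger_force: 0.0
```

```bash
python3 -c "
from h import *
delta([.5437,.1215,.114],1.634);print(robot.get_obs()['wrist_force'])"
```

```text
rot [0.0008 0.     0.0022] cm [ 0.09 -0.04  0.13]
[ 0.07394481 -0.07674361 -0.595628  ]
```

Well centred. I'll close on the bar.

Request:
move_arm:
  deltas: [0,0,0,0.1,0,0.1,0,0,0,0,0.1,0,0.1,1,0,0,0,0.1,0,0.1,1,0,0,0,0.1,0,0.1,1,0,0,0,0.1,0,0.1,1,0,0,0,0.1,0,0.1,1]

```text
time: 5.7
tool_pos: [0.5442, 0.1214, 0.114]
ee_rot: [3.14, 0.0, 1.636]
wrist_force: [1.5, 0.7, -0.1]
width: 0.0154
finger_force: 30.0
```

Request:
move_arm:
  deltas: [0,0,0.12,0,0,0,1,0,0,0.24,0,0,0,1,0,0,0.36,0,0,0,1,0,0,0.48,0,0,0,1,0,0,0.6,0,0,0,1,0,0,0.7,0,0,0,1,0,0,0.7,0,0,0,1,0,0,0.7,0,0,0,1]

```text
time: 6.5
tool_pos: [0.5438, 0.1214, 0.114]
ee_rot: [-3.142, -0.0, 0.938]
wrist_force: [-0.4, 1.2, 0.4]
width: 0.0159
finger_force: 30.0
```

```bash
python3 -c "
from h import *
o=robot.get_obs();print(o['wrist_torque'],o['wrist_force']);delta([.5437,.1215,.114],.234)"
```

```text
[ 0.03202428 -0.01305879 -0.10686111] [-0.42472474  1.16480474  0.43298707]
rot [-1.000e-04 -2.000e-04  7.037e-01] cm [ 0.   -0.01  0.  ]
```

Request:
move_arm:
  deltas: [0,0,0.12,0,0,0,1,0,0,0.24,0,0,0,1,0,0,0.36,0,0,0,1,0,0,0.48,0,0,0,1,0,0,0.58,0,0,0,1,0,0,0.66,0,0,0,1,0,0,0.69,0,0,0,1,0,0,0.69,0,0,0,1]

```text
time: 7.3
tool_pos: [0.5435, 0.1218, 0.114]
ee_rot: [-3.141, 0.0, 0.248]
wrist_force: [-1.3, 1.8, 2.7]
width: 0.0155
finger_force: 30.0
```

Request:
move_arm:
  deltas: [0,0,0.02,0,0,0,1,0,0,0.04,0,0,0,1,0,0,0.06,0,0,0,1,0,0,0.06,0,0,0,1]

```text
time: 7.7
tool_pos: [0.5435, 0.1218, 0.114]
ee_rot: [-3.141, 0.0, 0.187]
wrist_force: [-2.2, 1.7, 2.4]
width: 0.016
finger_force: 30.7
```

```bash
python3 -c "
from h import *
o=robot.get_obs();print(o['wrist_torque'],o['wrist_force'],o['ee_rot'])"
```

```text
[0.61346447 0.54531646 0.63536161] [-2.18219281  1.73410038  2.42548176] [-3.14091464e+00  3.35820612e-04  1.86731766e-01]
```

The torque has risen to 0.64 Nm, so the handle is against its stop. I'll let go and rise straight up.

Request:
move_arm:
  deltas: [0,0,0,0,0,0,0,0,0,0,0,0,0,0,0,0,0,0,0,0,0,0,0,0,0,0,-3,0,0,0,0,0,0,-7,0,0,0,0,0,0,-11,0,0,0,0,0,0,-11,0,0,0,0,0,0,-11,0]

```text
time: 8.5
tool_pos: [0.5446, 0.121, 0.2249]
ee_rot: [3.141, -0.003, 0.185]
wrist_force: [-0.4, -0.1, -1.0]
width: 0.047
finger_force: 0.0
```

```bash
python3 -c "
from h import *
o=robot.get_obs();print(o['tool_pos'],o['width'],o['wrist_force']);s=snap('wrist','w4')
s=snap('top','t4');i=cv2.imread('pics/t4.png')[90:250,80:240];cv2.imwrite('pics/t4c.png',cv2.resize(i,None,fx=3,fy=3))"
```

```text
[0.54459126 0.12096547 0.22492808] 0.04704989521693041 [-0.42269856 -0.11627907 -0.97773581]
```

View pics/w4.png

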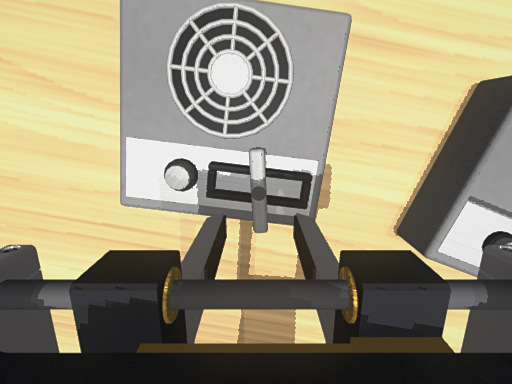

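The bar now runs from (257,150) to (261,231), across the frame. I'll check its angle against the frame.

```bash
python3 -c "
from h import *
d=dict(np.load('w4.npz'))
a=ray(d,257.5,150,.136);b=ray(d,260.5,231,.136);v=a-b
print(v, 'bar angle',np.arctan2(v[1],v[0]),'expected at stop',1.634-1.4)
p=ray(d,213,163,.108);q=ray(d,312,172.5,.108);w=p-q;print('frame',np.arctan2(w[1],w[0]),'turn',np.arctan2(w[1],w[0])-np.arctan2(v[1],v[0]))"
```

```text
[0.08266227 0.01846402 0.        ] bar angle 0.21975952808525773 expected at stop 0.23399999999999999
frame 1.6581901133524375 turn 1.4384305852671797
```

The bar is at its stop (about 1.4 rad, within measuring error) and standing out, and the arm is clear.

```bash
python3 -c "
from bench import robot
print(robot.close_job())"
```

```text
the job is handed in; nothing more can be done
None
```

The extractor's filter hatch is unlatched: I pressed its button, the T-handle popped out, and I turned it clockwise to its stop (about 1.4 rad) and let go; the case was not touched, and I handed the job in after about 8.6 s.

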